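# Erect the folding transport tray and load two sample jars

## Robot

A 6-joint arm with a two-finger parallel gripper is mounted at the origin on the work surface. World frame = base frame: x ahead of the robot, y to its left, z up, the work surface at z = 0. Lengths are in m, angles in rad, forces in N, time in s.
With the tool pointing down it reaches from about 0.35 to 0.975 m from the base axis. Payload 7.1 kg.
Tool frame: the origin (TCP) lies on the centre line of the jaws, within the pads' length; the fingertips stand 17 mm ahead of it and the grasp point (between the pads) lies 2 mm behind it; z points along the fingers, y is the direction in which the jaws open and shut (so a half turn about z gives the same grasp; the last joint's range is limited). The gripper opens to 88 mm and grips with 3 to 60 N. Pads are 20 mm wide; open, the fingers measure 115 mm over their backs; the gripper's body (75 mm by 178 mm) begins 61 mm behind the grasp point.
Start: joints at [-0.019, 0.423, 1.63, -0, 1.089, -0.019], TCP at [0.625, 0, 0.24] pointing down, gripper open.
Joint ranges: [-3, 3], [-0.9, 2.11], [0.09, 2.58], [-1.31, 4.45], [0.11, 2.69], [-2.54, 2.54]. Speed limits (rad/s): [2.39, 2.39, 3.01, 3.14, 3.14, 3.14].

## Interface

Orientations are given as a unit quaternion [w, x, y, z].
In Python, from cell import sense, capture, camera_model, job gives the robot as it stands.
- The arm moves only by the tool servo_tool, never from a script. Its argument "series" is a list of rows, each a list of 3 entries, a list of its own where there are three numbers: the gripper command: -1 is shut, 1 is fully open, values between are in proportion, then the shift along the world's x, y, z in units of 25 mm (1.0 is 25 mm), then the turn, a rotation vector about the world's x, y, z in units of 6 degrees (1.0 is 6 degrees). In form: [[hand, [tx, ty, tz], [rx, ry, rz]], ...]. A call has 1 to 10 rows; each row is the pose to reach, as a shift and turn from the pose commanded when the call began; what a row does not reach only later rows make up. A row lasts 1/12 s, in which the tool goes at most 41.7 mm and 7.16 degrees, less where a joint would pass 70% of its speed; a pose out of reach is approached as far as the arm can. A call with a gripper value outside its range is refused whole. The fingers move at their own pace and stop on an object; "newtons" is the grip in N (left out, the last holds). Time passes only in rows, so rows that repeat a pose let the fingers close. It gives the time, the measured TCP pose, the force and the opening at its end, in the units of the state.
- sense(): the state, without advancing time (a new reading comes with each control period).
- capture(name): name is "scene" or "side" or "wrist"; returns (picture, depth): 420x560x3 uint8, red, green, blue; 420x560 float32, m along the optical axis (not along the pixel's ray), 0 where there is no reading.
- camera_model(name): a dict with "fovy" (degrees; the focal length in pixels is half the picture's height over the tangent of half this angle, whatever the lens; pixels are square), "cx", "cy" (the principal point, pixels), "world_from_camera" (4x4, takes a point from camera to world coordinates); the wrist camera has in their place "hand_eye" (4x4, takes a point from camera to tool coordinates, whose origin is the TCP and whose axes are the flange's). Camera axes: x right, y down, z forward; pixel columns grow to the right and rows downward; lengths in m; the calibration is good to about 2 mm. A picture is of the moment at which its call begins: read the wrist's pose just before it. camera_model takes no time and is no camera call.
- job.hand_in(): hands the job in, once; it reports no verdict.
The state is a dict: "clock": time; "joint_pos": joint angles; "joint_vel": joint speeds; "joint_torque": joint torques, N m; "position": TCP position; "tcp_rot": TCP orientation; "force": force on the tool from outside, world axes, zero at the start; "ft_torque": the same for the moment, N m; "grip_width": finger opening in m.
Only numpy, scipy, OpenCV 4.12 (cv2) and the standard library are available. Lean on these libraries where they do the work, as an engineer would, in place of code of your own. Each camera call takes 0.05 s, during which the arm holds its last target. There are 200 camera calls.

## Task

Fold up the three blue hinged walls of the transport tray until each stands upright, then lift the two sample jars out of the sloping rack and set them gently, upright and without letting them drop, on the two blue round marks on the tray floor, one jar centred on each mark (either jar on either mark). Keep the walls up, do not tip the jars over, and leave the wash bottle, the weighing boat and the petri dish where they are.

Things in the scene. Friction and masses are not known exactly. Their poses are not given: they have to be found in the camera images.
- tray: Folding transport tray fixed to the bench. Origin: centre of the underside of its white floor plate, which is 108 (x) by 134 (y) by 6 mm thick. A white fixed wall, 55 mm tall, 4 mm thick and 140 mm wide, stands on its +x side (from x = +54 to +58 mm). Its three other sides have blue hinged walls. z is up, y to its left.
- wall_left (a joint): Blue hinged wall on the tray's +y side, 108 mm wide (along tray x), 50 mm from hinge to free edge, 4 mm thick. Hinge line along tray x at y = +69 mm, z = 5 mm in the tray frame. 0 = lying flat outwards, 1.571 = upright (stop). Starts partly open, 0.5 to 0.85; a light stiff hinge that stays where it is left.
- wall_right (a joint): As wall_left, on the tray's -y side: hinge line along tray x at y = -69 mm, z = 5 mm. 0 = flat outwards, 1.571 = upright (stop).
- wall_near (a joint): As wall_left, on the tray's -x side, 128 mm wide (along tray y), 50 mm from hinge to free edge: hinge line along tray y at x = -55 mm, z = 5 mm. 0 = flat outwards, 1.571 = upright (stop).
- wall_left_edge (a point): Middle of the free edge of wall_left, at half its thickness, 50 mm from its hinge.
- wall_right_edge (a point): Middle of the free edge of wall_right, likewise.
- wall_near_edge (a point): Middle of the free edge of wall_near, likewise.
- spot_left (a point): Centre of the left blue round mark (36 mm across) on the tray floor, on the floor's surface (6 mm above the bench; tray x = 0, y = +32 mm).
- spot_right (a point): Centre of the right blue round mark (36 mm across), tray x = 0, y = -32 mm, 6 mm above the bench.
- rack: Fixed jar rack, foot 120 by 150 mm (x = -75 to +45, y = +-75 mm), origin on the bench. Pockets at y = +40 and -40 mm hold the jars leaning 30 degrees (0.524 rad), tops towards rack -x (the robot). Measured along a jar from its foot, a back plate under it (-x side) rises 43 mm and blocks on both sides (2 mm clear) rise 24 mm; above that the jar is free all round.
- jar_a: Closed amber sample jar with white cap, a cylinder 34 mm across and 90 mm tall (cap: the top 20 mm), about 0.11 kg. Origin: centre of its underside; z runs up its axis. Starts leaning in the rack's +y pocket; foot centre 30 mm above the bench.
- jar_b: The same kind of jar, starting in the rack's -y pocket.
- wash_bottle: Bystander: white wash bottle, 60 mm across, 165 mm tall with bent spout (reaches 53 mm towards its +x). Origin: centre of its underside.
- weigh_boat: Bystander: white open weighing boat 50 (x) by 70 (y) by 20 mm tall. Origin: centre of its underside.
- dish: Bystander: closed petri dish, clear lid over a red base, 60 mm across, 14 mm tall. Origin: centre of its underside.
Things that resemble listed ones, but are neither listed nor needed, are in the scene too. What is shaped like the jar_b but purple is not meant. Leave any green look-alike of the jar_a alone.

How it is judged:
By the outcome, as a careful person would: the job done as asked, in the order asked, and still so for the second after the job is handed in, with the robot touching nothing.
It also fails if it takes over 72 s, if anything falls off the work surface, if the arm or the gripper's body presses on something with over 40 N, if the wrist force passes 120 N, or if a joint passes its speed limit or range.

## Working session

There is one attempt and no reset: what is moved stays moved. The work goes in short steps, Python scripts to look and compute and a tool call to move; the robot and the scene stay as the last step left them, time stands still between calls to the robot, and variables do not carry over. Pictures are saved under pics/ and viewed, about 8 in all and at most 12, crops included, and the job is handed in when it is done.

Besides the shell and the picture viewer there is one more tool, called after "Emit:" by a JSON object that holds its "api" and its "payload". servo_tool: Moves the arm, as the interface text tells. Its arguments: {"type":"object","properties":{"series":{"type":"array"},"newtons":{"type":"number"}},"required":["series"]}

```bash
ls; mkdir -p pics; cat > h.py <<'E'
import numpy as np, cv2
from cell import sense, capture, camera_model, job
from scipy.spatial.transform import Rotation as R
def model(n,s=None):
    m=camera_model(n); f=210/np.tan(np.radians(m["fovy"])/2)
    if n=="wrist":
        T=np.eye(4); q=np.array(s["tcp_rot"]); T[:3,:3]=R.from_quat(q[[1,2,3,0]]).as_matrix(); T[:3,3]=s["position"]
        W=T@np.array(m["hand_eye"])
    else: W=np.array(m["world_from_camera"])
    return f,m["cx"],m["cy"],W
def shot(n):
    s=sense(); p,d=capture(n); return p,d,model(n,s)
def ray(M,u,v):
    f,cx,cy,W=M; return W[:3,3],W[:3,:3]@np.array([(u-cx)/f,(v-cy)/f,1.])
def onplane(M,u,v,z):
    o,r=ray(M,u,v); return o+r*(z-o[2])/r[2]
def cloud(M,d):
    f,cx,cy,W=M; v,u=np.indices(d.shape); P=np.stack([(u-cx)/f*d,(v-cy)/f*d,d],-1)
    return P@W[:3,:3].T+W[:3,3]
def proj(M,p):
    f,cx,cy,W=M; c=np.linalg.inv(W)@np.append(p,1); return c[0]/c[2]*f+cx,c[1]/c[2]*f+cy
def save(n,p): cv2.imwrite("pics/"+n,p[...,::-1])
E
python3 - <<'E'
from h import *
s=sense();print(s)
a=shot("scene");b=shot("side")
np.savez("s0.npz",a=a[0],ad=a[1],b=b[0],bd=b[1])
for m in(a[2],b[2]):print(m)
save("scene0.png",a[0]);save("side0.png",b[0])
E
```

```text
pics
{'clock': 0.0, 'joint_pos': array([-1.89965255e-02,  4.23822862e-01,  1.63071747e+00,  8.31497434e-06,
        1.08859332e+00, -1.90115090e-02]), 'joint_vel': array([-0.00052369, -0.00107716,  0.0009591 , -0.00088058,  0.00153796,
        0.00021173]), 'joint_torque': array([ 1.28069914e-03, -5.44622147e+01, -2.73670936e+01,  6.42951974e-02,
        2.27214623e-02, -1.51321510e-04]), 'position': array([6.24453739e-01, 4.04252143e-05, 2.38902111e-01]), 'tcp_rot': array([-5.57633666e-04,  7.07102639e-01,  7.07110503e-01, -5.31721061e-04]), 'force': array([-0.46400801, -0.26964612, -0.77551529]), 'ft_torque': array([-0.02357556, -0.01839878,  0.02603741]), 'grip_width': 0.08776386190580233}
(np.float64(450.708494623451), 285.81827261025705, 201.5948215750094, array([[ 0.43995859,  0.79158118, -0.42407036,  1.05963864],
       [ 0.89801584, -0.38676218,  0.20972022, -0.2870041 ],
       [ 0.0019962 , -0.47309011, -0.88101178,  0.9814477 ],
       [ 0.        ,  0.        ,  0.        ,  1.        ]]))
(np.float64(462.0784972677217), 278.0775479496971, 209.6230805867127, array([[-0.9998385 , -0.00354943,  0.01761755,  0.55617151],
       [-0.01641363,  0.57959086, -0.81474231,  0.82156037],
       [-0.0073191 , -0.81489989, -0.57955551,  0.68059389],
       [ 0.        ,  0.        ,  0.        ,  1.        ]]))
```

View pics/scene0.png

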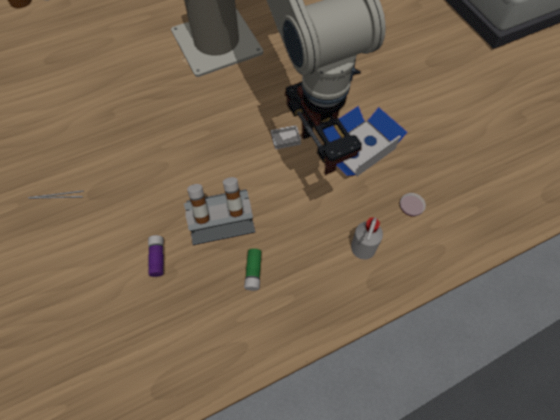

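View pics/side0.png

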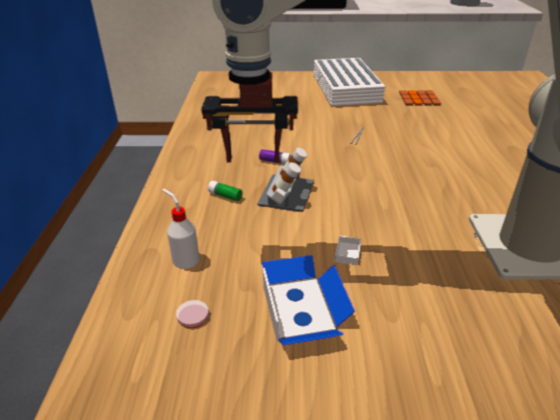

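The scene view shows the amber jars in the rack at (199,203) and (234,197). Look-alikes are the purple jar lying at (156,256) and the green jar lying at (253,270). The tray is at (370,140), partly hidden by the gripper. In the side view the marks are at (296,295) and (303,319), and the near wall is at (335,295). I choose the two amber jars with white caps that lean in the rack.

```bash
python3 - <<'E'
from h import *
z=np.load("s0.npz")
for n,k in(("side","b"),("scene","a")):
    p=z[k];d=z[k+"d"];M=model(n);C=cloud(M,d)
    hsv=cv2.cvtColor(p,cv2.COLOR_RGB2HSV)
    blue=cv2.inRange(hsv,(105,140,50),(125,255,255))
    N,L,S,c=cv2.connectedComponentsWithStats(blue)
    print(n)
    for i in range(1,N):
        if S[i,4]>50 and S[i,0]>(180 if n=="side" else 0):
            P=C[(L==i)&(d>0)]
            print("blue",S[i],c[i].round(1),"plane",onplane(M,*c[i],.006).round(4),"med",np.median(P,0).round(4),"zmax",P[:,2].max().round(3))
            if S[i,4]>250:
                print("   top pts", P[np.argsort(-P[:,2])[:8]].mean(0).round(3))
    # objects above bench
    reg=((C[...,0]>.4)&(C[...,0]<1.0)&(C[...,1]>-.4)&(C[...,1]<.4)&(C[...,2]>.012)&(C[...,2]<.17)&(d>0)).astype(np.uint8)
    N,L,S,c=cv2.connectedComponentsWithStats(reg)
    for i in range(1,N):
        if S[i,4]>60:
            P=C[L==i]; print("obj",S[i],"min",P.min(0).round(3),"max",P.max(0).round(3),"med",np.median(P,0).round(3))
    am=cv2.inRange(hsv,(5,100,40),(16,255,170))*reg
    N,L,S,c=cv2.connectedComponentsWithStats(am)
    for i in range(1,N):
        if S[i,4]>25: print("amber",S[i],c[i].round(1),np.median(C[L==i],0).round(3))
p=z["b"][130:360,140:370];save("c1.png",cv2.resize(p,None,fx=2.6,fy=2.6,interpolation=cv2.INTER_CUBIC))
E
```

```text
side
blue [ 262  256   53   28 1065] [289.3 269.1] plane [0.5491 0.0918 0.006 ] med [0.5499 0.1116 0.0244] zmax 0.044
   top pts [0.559 0.1   0.041]
blue [ 318  266   36   60 1082] [335.5 295.5] plane [0.4573 0.1679 0.006 ] med [0.4603 0.187  0.0254] zmax 0.045
   top pts [0.449 0.168 0.043]
blue [287 289  16  12 139] [294.7 294.5] plane [0.5387 0.166  0.006 ] med [0.5381 0.1668 0.0062] zmax 0.009
blue [295 313  16  12 161] [302.4 318.6] plane [0.5249 0.2283 0.006 ] med [0.5253 0.2288 0.0063] zmax 0.009
blue [279 330  63  15 384] [309.7 336.7] plane [0.5127 0.271  0.006 ] med [0.5144 0.2911 0.0317] zmax 0.04
   top pts [0.499 0.298 0.04 ]
obj [259 149  16  12 147] min [ 0.592 -0.399  0.013] max [ 0.637 -0.362  0.035] med [ 0.613 -0.38   0.027]
obj [ 267  148   41   58 1162] min [ 0.502 -0.383  0.012] max [ 0.605 -0.133  0.115] med [ 0.557 -0.164  0.057]
obj [208 181  35  19 376] min [ 0.672 -0.225  0.012] max [ 0.764 -0.161  0.037] med [ 0.715 -0.187  0.027]
obj [ 163  189   37   76 1421] min [0.747 0.021 0.012] max [0.812 0.09  0.168] med [0.772 0.075 0.081]
obj [335 235  24  26 152
[... 1791 characters left out ...]
19] med [ 0.558 -0.218  0.053]
obj [400 193  25  23 410] min [0.704 0.187 0.012] max [0.764 0.247 0.02 ] med [0.734 0.216 0.015]
obj [351 217  32  41 935] min [0.747 0.015 0.012] max [0.813 0.083 0.17 ] med [0.789 0.04  0.092]
obj [148 235  16  41 519] min [ 0.547 -0.4    0.012] max [ 0.639 -0.358  0.039] med [ 0.59  -0.383  0.032]
obj [244 248  18  42 616] min [ 0.672 -0.235  0.012] max [ 0.764 -0.166  0.038] med [ 0.722 -0.201  0.031]
amber [226 191  13   8  67] [232.6 195.1] [ 0.562 -0.176  0.088]
amber [191 197  14   9  79] [198.3 201.8] [ 0.544 -0.251  0.088]
amber [230 209  12   8  56] [236.  212.9] [ 0.586 -0.182  0.047]
amber [196 216  13   8  64] [202.3 219.5] [ 0.568 -0.258  0.047]
```

View pics/c1.png

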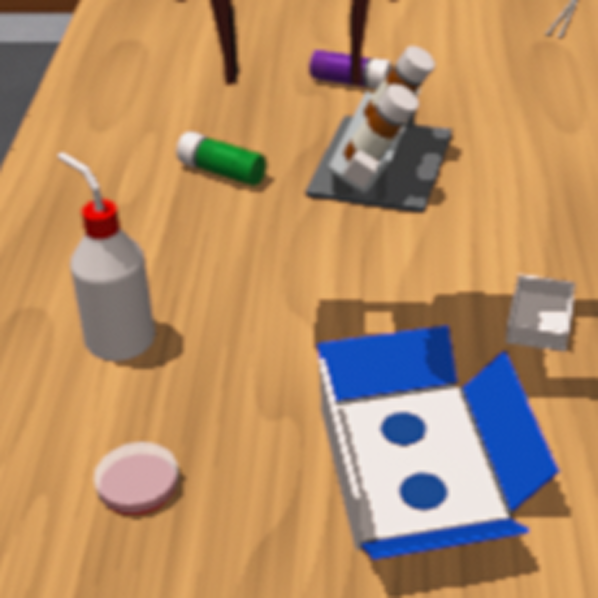

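The crop confirms two leaning amber jars with white caps in the rack at crop (385,90) and (405,75). Purple and green lie on the bench. The tray's yaw is about 12.5°, centred near (0.5315, 0.197). I start with the right wall, using closed fingers.

Emit:
{"api": "servo_tool", "payload": {"series": [[-1, [-2.4, 1.84, -4.8], [0, 0, 2.08]], [-1, [-2.4, 1.84, -4.8], [0, 0, 2.08]], [-1, [-2.4, 1.84, -4.8], [0, 0, 2.08]], [-1, [-2.4, 1.84, -4.8], [0, 0, 2.08]], [-1, [-2.4, 1.84, -8.12], [0, 0, 2.08]], [-1, [-2.4, 1.84, -8.12], [0, 0, 2.08]], [-1, [-2.4, 1.84, -8.12], [0, 0, 2.08]], [-1, [-2.4, 1.84, -8.12], [0, 0, 2.08]]], "newtons": 20}}

```text
clock: 0.77
position: [0.5628, 0.0459, 0.0346]
tcp_rot: [-0.002, 0.626, 0.78, -0.002]
force: [-0.1, -0.1, 0.5]
grip_width: 0.0377
```

```bash
python3 - <<'E'
from h import *
from scipy.optimize import least_squares
s=sense();print(s["position"],s["tcp_rot"],s["force"],s["grip_width"],s["clock"])
z=np.load("s0.npz")
for k,n in(("a","scene"),("b","side")):
    C=cloud(model(n),z[k+"d"]);P=C[(z[k+"d"]>0)]
    for f0,nm in (((.598,-.188),"a"),((.580,-.266),"b")):
        def go(yaw,f):
            a=np.array([-.5*np.cos(yaw),-.5*np.sin(yaw),.866]);e1=np.array([-np.sin(yaw),np.cos(yaw),0]);e2=np.cross(a,e1)
            F=np.array([f[0],f[1],.03]);D=P-F;h=D@a;q=np.stack([D@e1,D@e2],1)
            m=(h>46)&0 if 0 else (h>.046)&(h<.087)&(np.hypot(*q.T)<.026)
            r=least_squares(lambda c:np.hypot(*(q[m]-c).T)-.017,[0,0],loss="soft_l1",f_scale=.002)
            # shift foot within plane z=.03 along axis perpendicular offset
            o=e1*r.x[0]+e2*r.x[1]; o=o-a*o[2]/a[2]
            return F[:2]+o[:2],m.sum(),np.abs(r.fun).mean()
        f=f0
        for _ in range(5): f,m,e=go(-.234,f)
        print(n,nm,f.round(4),m,e.round(4))
        D=P-np.r_[f,.03];a=np.array([-.486,.116,.866]);h=D@a;r=np.linalg.norm(D-h[:,None]*a,axis=1);print("  top h",np.percentile(h[(r<.019)&(h>.04)&(h<.11)],98).round(4))
E
```

```text
[0.56277436 0.04592141 0.03461538] [-0.00238051  0.62604394  0.77978117 -0.00215349] [-0.07337001 -0.0510541   0.50904862] 0.03765681282495086 0.7667
scene a [ 0.6129 -0.1874] 199 0.0032
  top h 0.1087
scene b [ 0.5942 -0.2667] 205 0.0032
  top h 0.1085
side a [ 0.578  -0.1784] 190 0.0012
  top h 0.0905
side b [ 0.5596 -0.2561] 149 0.0014
  top h 0.0908
```

Emit:
{"api": "servo_tool", "payload": {"series": [[-1, [0, 0, 0], [0, 0, 0]], [-1, [0, 0, 0], [0, 0, 0]], [-1, [-0.2, 0.9, 0], [0, 0, 0]], [-1, [-0.3, 1.3, 0], [0, 0, 0]], [-1, [-0.38, 1.7, 0], [0, 0, 0]], [-1, [-0.46, 2.1, 0], [0, 0, 0]], [-1, [-0.54, 2.4, 0], [0, 0, 0]], [-1, [-0.6, 2.7, 0], [0, 0, 0]], [-1, [-0.64, 2.88, 0], [0, 0, 0]], [-1, [-0.64, 2.88, 0], [0, 0, 0]]]}}

```text
clock: 1.6
position: [0.5498, 0.1152, 0.0372]
tcp_rot: [0.002, 0.625, 0.781, -0.001]
force: [3.5, -24.2, 7.0]
grip_width: 0.0003
```

```bash
python3 - <<'E'
from h import *
from scipy.optimize import least_squares
a=shot("side")
save("side1.png",a[0][220:370,200:400])
C=cloud(a[2],a[1]);hsv=cv2.cvtColor(a[0],cv2.COLOR_RGB2HSV)
X=np.array([.9763,.2164]);Y=np.array([-.2164,.9763]);T=np.array([.5315,.197])
m=(cv2.inRange(hsv,(105,140,50),(125,255,255))>0)&(a[1]>0)
P=C[m];q=np.stack([(P[:,:2]-T)@X,(P[:,:2]-T)@Y,P[:,2]],1)
w=q[(q[:,1]<-.055)&(q[:,1]>-.15)&(abs(q[:,0])<.07)]
print("right wall",len(w),w.min(0),w.max(0),np.polyfit(w[:,2],w[:,1],1))
z=np.load("s0.npz")
for k,n in(("a","scene"),("b","side")):
    C=cloud(model(n),z[k+"d"]);P=C[(z[k+"d"]>0)]
    for f0,nm in (((.578,-.1784),"a"),((.5596,-.2561),"b")):
        f=np.array(f0);ax=np.array([-.5*.9727,.5*.2319,.866]);e1=np.array([.2319,.9727,0]);e2=np.cross(ax,e1)
        for _ in range(6):
            D=P-np.r_[f,.03];h=D@ax;q=np.stack([D@e1,D@e2],1);m=(h>.05)&(h<.085)&(abs(np.hypot(*q.T)-.017)<.006)
            r=least_squares(lambda c:np.hypot(*(q[m]-c).T)-.017,[0,0],loss="soft_l1",f_scale=.002)
            o=e1*r.x[0]+e2*r.x[1];o=o-ax*o[2]/ax[2];f=f+o[:2]
        print(n,nm,f.round(4),m.sum(),np.abs(r.fun).mean().round(4),"top",np.percentile(h[np.hypot(*q.T)<.012][h[np.hypot(*q.T)<.012]<.11],97))
E
```

```text
right wall 824 [-0.06948677 -0.0714322   0.00635881] [ 0.05152611 -0.05508273  0.05610988] [-0.00983022 -0.06680838]
scene a [ 0.578  -0.1801] 199 0.0011 top 0.09206263594761979
scene b [ 0.5594 -0.258 ] 206 0.001 top 0.09170379350466809
side a [ 0.578  -0.1785] 161 0.0011 top 0.09113681537473126
side b [ 0.5596 -0.2561] 126 0.0013 top 0.09192262619512659
```

View pics/side1.png

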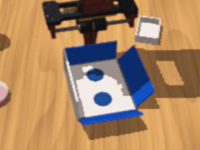

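The right wall at crop (90,50) stands upright: the slope is about 0 and the top is at 56 mm. Next is the near wall.

Emit:
{"api": "servo_tool", "payload": {"series": [[-1, [0.09, -0.4, 0], [0, 0, 0]], [-1, [0.09, -0.4, 1.66], [0, 0, 0]], [-1, [0.09, -0.4, 3.32], [0, 0, 0]], [-1, [-6.56, 1.86, 3.32], [0, 0, 0]], [-1, [-6.56, 1.86, 3.32], [0, 0, 0]], [-1, [-6.56, 1.86, 3.32], [0, 0, 0]], [-1, [-6.56, 1.86, 3.32], [0, 0, 0]], [-1, [-6.56, 1.86, 3.32], [0, 0, 0]], [-1, [-6.56, 1.86, 1.5], [0, 0, 0]], [-1, [-6.56, 1.86, 0], [0, 0, 0]]]}}

```text
clock: 2.48
position: [0.387, 0.1662, 0.0381]
tcp_rot: [0.002, 0.625, 0.78, 0.004]
force: [1.9, -0.3, -1.3]
grip_width: 0.0007
```

Emit:
{"api": "servo_tool", "payload": {"series": [[-1, [0, 0, 0], [0, 0, 0]], [-1, [0, 0, 0], [0, 0, 0]], [-1, [0.8, 0.18, 0], [0, 0, 0]], [-1, [1.2, 0.27, 0], [0, 0, 0]], [-1, [1.6, 0.35, 0], [0, 0, 0]], [-1, [2.0, 0.44, 0], [0, 0, 0]], [-1, [2.4, 0.53, 0], [0, 0, 0]], [-1, [2.8, 0.62, 0], [0, 0, 0]], [-1, [3.04, 0.67, 0], [0, 0, 0]], [-1, [3.04, 0.67, 0], [0, 0, 0]]]}}

```text
clock: 3.32
position: [0.4632, 0.1819, 0.0372]
tcp_rot: [0.001, 0.626, 0.78, 0.001]
force: [0.3, -0.5, -0.5]
grip_width: 0.0007
```

Emit:
{"api": "servo_tool", "payload": {"series": [[-1, [0.08, 0.02, 0], [0, 0, 0]], [-1, [0.12, 0.03, 0], [0, 0, 0]], [-1, [0.16, 0.035, 0], [0, 0, 0]], [-1, [0.16, 0.035, 0], [0, 0, 0]]]}}

```text
clock: 3.65
position: [0.4647, 0.1821, 0.0365]
tcp_rot: [-0.0, 0.626, 0.78, -0.0]
force: [0.5, 0.6, 0.3]
grip_width: 0.0002
```

```bash
cat > walls.py <<'E'
from h import *
import sys
X=np.array([.9763,.2164]);Y=np.array([-.2164,.9763]);T=np.array([.5315,.197])
def walls(n):
    a=shot(n);C=cloud(a[2],a[1]);hsv=cv2.cvtColor(a[0],cv2.COLOR_RGB2HSV)
    m=(cv2.inRange(hsv,(105,140,50),(125,255,255))>0)&(a[1]>0)
    P=C[m];q=np.stack([(P[:,:2]-T)@X,(P[:,:2]-T)@Y,P[:,2]],1);q=q[(q[:,2]>.009)&(q[:,2]<.06)]
    for nm,i,sg,w in(("right",1,-1,.062),("left",1,1,.062),("near",0,-1,.049)):
        o=1-i; s=q[(q[:,i]*sg>w)&(q[:,i]*sg<.13)&(abs(q[:,o])<.05)]
        if len(s)>15: k=np.polyfit(s[:,2],s[:,i]*sg,1); print(n,nm,len(s),"zmax %.3f"%s[:,2].max(),"lean deg %.1f"%np.degrees(np.arctan(k[0])), "pos %.4f"%np.median(s[:,i]*sg))
    return a
if __name__=="__main__":
    for n in sys.argv[1:]: walls(n)
E
python3 walls.py side scene
```

```text
side right 504 zmax 0.056 lean deg -0.3 pos 0.0675
side left 360 zmax 0.041 lean deg 50.7 pos 0.0964
side near 320 zmax 0.056 lean deg 1.7 pos 0.0539
scene right 308 zmax 0.059 lean deg -0.1 pos 0.0731
scene left 399 zmax 0.041 lean deg 47.5 pos 0.0868
scene near 190 zmax 0.059 lean deg 1.5 pos 0.0557
```

Emit:
{"api": "servo_tool", "payload": {"series": [[-1, [0.08, 0.02, 0], [0, 0, 0]], [-1, [0.12, 0.03, 0], [0, 0, 0]], [-1, [0.16, 0.035, 0], [0, 0, 0]], [-1, [0.16, 0.035, 0], [0, 0, 0]]]}}

```text
clock: 4.08
position: [0.4656, 0.1822, 0.0364]
tcp_rot: [-0.002, 0.626, 0.78, -0.003]
force: [-10.3, -0.7, 9.8]
grip_width: 0.0005
```

Emit:
{"api": "servo_tool", "payload": {"series": [[-1, [-0.47, -0.1, 0], [0, 0, 0]], [-1, [-0.47, -0.1, 1.66], [0, 0, 0]], [-1, [-0.47, -0.1, 3.32], [0, 0, 0]], [-1, [1.16, 6.61, 3.32], [0, 0, 0]], [-1, [1.16, 6.61, 3.32], [0, 0, 0]], [-1, [1.16, 6.61, 3.32], [0, 0, 0]], [-1, [1.16, 6.61, 3.32], [0, 0, 0]], [-1, [1.16, 6.61, 3.32], [0, 0, 0]], [-1, [1.16, 6.61, 1.6], [0, 0, 0]], [-1, [1.16, 6.61, 0], [0, 0, 0]]]}}

```text
clock: 4.92
position: [0.4999, 0.3505, 0.0379]
tcp_rot: [0.001, 0.625, 0.78, 0.003]
force: [0.8, 0.2, -0.8]
grip_width: 0.0007
```

Emit:
{"api": "servo_tool", "payload": {"series": [[-1, [0, 0, 0], [0, 0, 0]], [-1, [0, 0, 0], [0, 0, 0]], [-1, [0.2, -0.9, 0], [0, 0, 0]], [-1, [0.29, -1.3, 0], [0, 0, 0]], [-1, [0.38, -1.7, 0], [0, 0, 0]], [-1, [0.47, -2.1, 0], [0, 0, 0]], [-1, [0.54, -2.4, 0], [0, 0, 0]], [-1, [0.6, -2.7, 0], [0, 0, 0]], [-1, [0.62, -2.8, 0], [0, 0, 0]], [-1, [0.62, -2.8, 0], [0, 0, 0]]]}}

```text
clock: 5.75
position: [0.5136, 0.2774, 0.037]
tcp_rot: [0.0, 0.626, 0.779, -0.0]
force: [-0.4, -0.6, 0.2]
grip_width: 0.0006
```

Emit:
{"api": "servo_tool", "payload": {"series": [[-1, [0.01, -0.08, 0], [0, 0, 0]], [-1, [0.03, -0.16, 0], [0, 0, 0]], [-1, [0.03, -0.16, 0], [0, 0, 0]]]}}

```text
clock: 6.0
position: [0.5139, 0.2752, 0.0367]
tcp_rot: [-0.001, 0.626, 0.78, 0.0]
force: [-2.1, 6.5, 0.5]
grip_width: -0.0001
```

Emit:
{"api": "servo_tool", "payload": {"series": [[-1, [0.02, -0.08, 0], [0, 0, 0]], [-1, [0.02, -0.08, 0], [0, 0, 0]], [-1, [0.02, -0.08, 0], [0, 0, 0]]]}}

```text
clock: 6.25
position: [0.514, 0.275, 0.0367]
tcp_rot: [-0.001, 0.626, 0.78, 0.001]
force: [-5.7, 14.7, 0.7]
grip_width: 0.0006
```

```bash
python3 walls.py side scene; python3 -c "
from h import *
print(sense()['position'],sense()['joint_pos'])"
```

```text
side right 346 zmax 0.056 lean deg -0.5 pos 0.0675
side left 681 zmax 0.059 lean deg 0.2 pos 0.0704
scene right 307 zmax 0.059 lean deg -0.0 pos 0.0731
scene left 298 zmax 0.059 lean deg -0.0 pos 0.0648
scene near 219 zmax 0.058 lean deg -1.5 pos 0.0553
[0.51398559 0.27501683 0.03670167] [0.46945543 0.65657513 1.81868454 0.00463081 0.6653844  0.2483273 ]
```

Emit:
{"api": "servo_tool", "payload": {"series": [[-1, [-0.1, 0.47, 0], [0, 0, 0]], [-1, [-0.1, 0.47, 1.66], [0, 0, 0]], [-1, [-0.1, 0.47, 3.32], [0, 0, 0]], [0.36, [0.7, -3.0, 8.0], [0, 0, 0]], [0.36, [0.7, -3.0, 8.0], [0, 0, 0]], [0.36, [0.7, -3.0, 8.0], [0, 0, 0]], [0.36, [0.7, -3.0, 8.0], [0, 0, 0]], [0.36, [0.7, -3.0, 8.0], [0, 0, 0]], [0.36, [0.7, -3.0, 8.0], [0, 0, 0]], [0.36, [0.7, -3.0, 8.0], [0, 0, 0]]]}}

```text
clock: 7.18
position: [0.5314, 0.1976, 0.2355]
tcp_rot: [-0.001, 0.626, 0.78, -0.001]
force: [-0.5, 0.5, -0.7]
grip_width: 0.0438
```

```bash
python3 - <<'E'
from h import *
a=shot("wrist");b=shot("side");s=sense();print(s["position"],s["clock"])
save("w1.png",a[0])
X=np.array([.9763,.2164]);Y=np.array([-.2164,.9763]);T=np.array([.5315,.197])
for nm,A in(("w",a),("side",b)):
    hsv=cv2.cvtColor(A[0],cv2.COLOR_RGB2HSV);m=cv2.inRange(hsv,(105,140,40),(125,255,255))
    N,L,S,c=cv2.connectedComponentsWithStats(m)
    for i in range(1,N):
        if S[i,4]>60 and (nm=="w" or S[i,0]>240):
            p=onplane(A[2],*c[i],.006); print(nm,S[i],p.round(4),"tray",((p[:2]-T)@X).round(4),((p[:2]-T)@Y).round(4))
print(a[2])
E
```

```text
[0.53106815 0.19778781 0.23487307] 7.2833
w [224 178   5  58 152] [0.4754 0.158  0.006 ] tray -0.0632 -0.026
w [240 260  84   3 208] [0.5485 0.1077 0.006 ] tray -0.0027 -0.0908
side [ 266  261   71   78 2237] [0.5202 0.1808 0.006 ] tray -0.0145 -0.0134
side [287 289  16  12 139] [0.5387 0.166  0.006 ] tray 0.0003 -0.0319
(np.float64(339.5475548863402), 281.40742647299084, 208.4228168643903, array([[ 0.97652188,  0.20951978,  0.05006467,  0.51786904],
       [ 0.21540456, -0.94710584, -0.23788948,  0.26210104],
       [-0.00242601,  0.24308844, -0.9700011 ,  0.37963413],
       [ 0.        ,  0.        ,  0.        ,  1.        ]]))
```

View pics/w1.png

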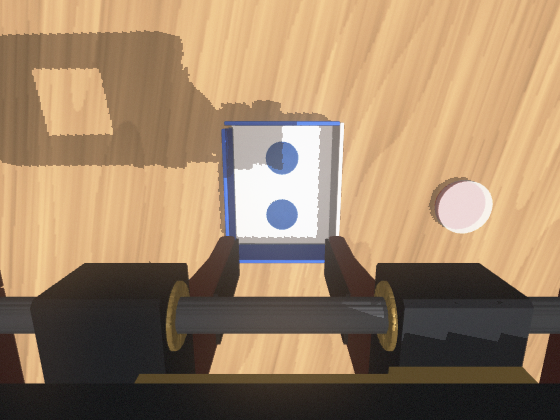

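The wrist view shows all three blue walls up, and the marks at (282,157) and (282,214). I refine the spot positions with a looser mask.

```bash
python3 - <<'E'
from h import *
A=shot("wrist")
X=np.array([.9763,.2164]);Y=np.array([-.2164,.9763]);T=np.array([.5315,.197])
hsv=cv2.cvtColor(A[0],cv2.COLOR_RGB2HSV);m=cv2.inRange(hsv,(100,90,40),(130,255,255));m[:,:245]=0;m[:,312:]=0;m[:130]=0;m[238:]=0
for c in cv2.findContours(m,0,1)[0]:
    if cv2.contourArea(c)>200:
        e=cv2.fitEllipse(c);p=onplane(A[2],*e[0],.006);print(e,p.round(4),"tray",((p[:2]-T)@X).round(4),((p[:2]-T)@Y).round(4))
print(sense()["position"])
E
```

```text
((282.0088806152344, 214.32614135742188), (28.5589542388916, 29.893238067626953), 88.88768005371094) [0.5387 0.1641 0.006 ] tray -0.0001 -0.0336
((283.8707275390625, 158.556640625), (27.062599182128906, 30.360408782958984), 44.62245559692383) [0.527  0.2261 0.006 ] tray 0.0019 0.0294
[0.53117288 0.19783045 0.23492176]
```

```bash
cat > plan.py <<'E'
import numpy as np
from scipy.spatial.transform import Rotation as R
u=np.array([-.486,.116,.866]);rY=np.array([.232,.973,0.])
D=R.from_matrix(np.array([[0,1,0],[1,0,0],[0,0,-1.]]))
def down(yaw): return R.from_euler("z",yaw,degrees=True)*D
def tilt(al,yaw=76.6): return R.from_rotvec(-np.radians(al)*rY)*down(yaw)
def units(p0,R0,p1,R1):
    return ((np.array(p1)-p0)/.025).round(2).tolist(),(np.degrees((R1*R0.inv()).as_rotvec())/6).round(2).tolist()
E
python3 - <<'E'
from plan import *
p0=np.array([.53225,.19725,.237]);R0=down(12.48)
for foot in([.578,-.1793,.03],[.5595,-.257,.03]):
  for al in(0,15,30):
    R1=tilt(al);t=R1.as_matrix()[:,2];g=np.array(foot)+.062*u;tcp=g+.002*t
    print(al,tcp.round(4),(tcp-.08*t).round(4),units(p0,R0,tcp-.08*t,R1))
E
```

```text
0 [ 0.5479 -0.1721  0.0817] [ 0.5479 -0.1721  0.1617] ([0.62, -14.77, -3.01], [0.0, 0.0, 10.69])
15 [ 0.5484 -0.1722  0.0818] [ 0.5282 -0.1674  0.159 ] ([-0.16, -14.59, -3.12], [-1.88, -1.85, 10.62])
30 [ 0.5488 -0.1723  0.082 ] [ 0.5099 -0.1631  0.1512] ([-0.89, -14.41, -3.43], [-3.75, -3.69, 10.43])
0 [ 0.5294 -0.2498  0.0817] [ 0.5294 -0.2498  0.1617] ([-0.12, -17.88, -3.01], [0.0, 0.0, 10.69])
15 [ 0.5299 -0.2499  0.0818] [ 0.5097 -0.2451  0.159 ] ([-0.9, -17.69, -3.12], [-1.88, -1.85, 10.62])
30 [ 0.5303 -0.25    0.082 ] [ 0.4914 -0.2408  0.1512] ([-1.63, -17.52, -3.43], [-3.75, -3.69, 10.43])
```

Emit:
{"api": "servo_tool", "payload": {"series": [[0.36, [-0.16, -14.6, 0], [0, 0, 10.69]], [0.36, [-0.16, -14.6, 0], [0, 0, 10.69]], [0.36, [-0.16, -14.6, 0], [0, 0, 10.69]], [0.36, [-0.16, -14.6, 0], [0, 0, 10.69]], [0.36, [-0.16, -14.6, 0], [0, 0, 10.69]], [0.36, [-0.16, -14.6, 0], [0, 0, 10.69]], [0.36, [-0.16, -14.6, 0], [0, 0, 10.69]], [0.36, [-0.16, -14.6, 0], [0, 0, 10.69]], [0.36, [-0.16, -14.6, 0], [0, 0, 10.69]], [0.36, [-0.16, -14.6, 0], [0, 0, 10.69]]]}}

```text
clock: 8.17
position: [0.5278, -0.1702, 0.2355]
tcp_rot: [-0.001, 0.114, 0.993, -0.0]
force: [0.1, -0.5, 0.3]
grip_width: 0.0597
```

Emit:
{"api": "servo_tool", "payload": {"series": [[0.36, [0, 0, -1.5], [0.58, 2.44, 0]], [0.36, [0, 0, -3.12], [0.58, 2.44, 0]], [0.36, [0, 0, -3.12], [0, 0, 0]], [0.36, [0, 0, -3.12], [-0.58, -2.44, 0]], [0.36, [0, 0, -3.12], [-0.58, -2.44, 0]], [0.36, [0, 0, -3.12], [-0.58, -2.44, 0]], [0.36, [0, 0, -3.12], [-0.58, -2.44, 0]]]}}

```text
clock: 8.75
position: [0.5236, -0.1657, 0.155]
tcp_rot: [0.128, 0.115, 0.985, -0.015]
force: [-1.7, 0.1, -0.7]
grip_width: 0.0599
```

```bash
python3 - <<'E'
from plan import *
from cell import sense
s=sense();print(s["position"],s["joint_pos"].round(3),s["clock"])
q=np.array(s["tcp_rot"]);r=R.from_quat(q[[1,2,3,0]]);print(r.as_matrix().round(3))
E
```

```text
[ 0.52360378 -0.16565037  0.15503749] [-0.344  0.352  2.023  0.059  0.51  -1.729] 8.75
[[-0.941  0.231  0.249]
 [ 0.223  0.973 -0.058]
 [-0.256  0.001 -0.967]]
```

Emit:
{"api": "servo_tool", "payload": {"series": [[0.36, [0, 0, 0], [0, 0, 0]], [0.36, [0, 0, 0], [0, 0, 0]], [0.36, [0, 0, 0], [0, 0, 0]], [0.36, [0, 0, 0], [0, 0, 0]]]}}

```text
clock: 9.08
position: [0.5299, -0.168, 0.1595]
tcp_rot: [0.13, 0.115, 0.985, -0.015]
force: [-0.5, 0.1, 0.1]
grip_width: 0.0599
```

```bash
python3 - <<'E'
from plan import *
from h import *
s=sense();q=np.array(s["tcp_rot"]);r=R.from_quat(q[[1,2,3,0]]);print(s["position"],np.degrees((tilt(15)*r.inv()).as_rotvec()).round(2))
a=shot("wrist");b=shot("scene");save("w2.png",np.hstack([cv2.resize(a[0],(400,300)),cv2.resize(b[0][120:270,130:330],(400,300))]))
# jars fit again in wrist cloud
from scipy.optimize import least_squares
for nm,A in(("wrist",a),("scene",b)):
    C=cloud(A[2],A[1]);P=C[A[1]>0]
    for f0,k in (((.578,-.1793),"a"),((.5595,-.257),"b")):
        f=np.array(f0);e1=np.array([.232,.973,0]);e2=np.cross(u,e1)
        for _ in range(6):
            D_=P-np.r_[f,.03];h=D_@u;q=np.stack([D_@e1,D_@e2],1);m=(h>.05)&(h<.085)&(abs(np.hypot(*q.T)-.017)<.006)
            if m.sum()<20: break
            rr=least_squares(lambda c:np.hypot(*(q[m]-c).T)-.017,[0,0],loss="soft_l1",f_scale=.002)
            o=e1*rr.x[0]+e2*rr.x[1];o=o-u*o[2]/u[2];f=f+o[:2]
        print(nm,k,f.round(4),m.sum())
E
```

```text
[ 0.52990196 -0.16804979  0.15951822] [ 0.02  0.08 -0.05]
wrist a [ 0.578  -0.1793] 0
wrist b [ 0.5607 -0.2577] 655
scene a [ 0.5777 -0.1799] 202
scene b [ 0.5594 -0.258 ] 203
```

View pics/w2.png

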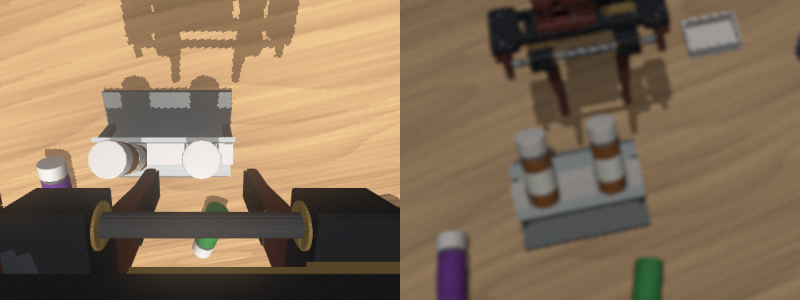

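The wrist half shows jar_a's cap at (201,160), centred between the fingers at x 150 and 250. Green and purple are clear. Approaching and gripping.

Emit:
{"api": "servo_tool", "payload": {"series": [[0.36, [0.2, -0.04, -0.77], [0, 0, 0]], [0.36, [0.4, -0.09, -1.54], [0, 0, 0]], [0.36, [0.6, -0.13, -2.3], [0, 0, 0]], [0.36, [0.81, -0.18, -3.09], [0, 0, 0]], [0.36, [0.81, -0.18, -3.09], [0, 0, 0]], [0.36, [0.81, -0.18, -3.09], [0, 0, 0]], [0.36, [0.81, -0.18, -3.09], [0, 0, 0]]], "newtons": 15}}

```text
clock: 9.77
position: [0.5488, -0.1723, 0.0821]
tcp_rot: [0.13, 0.115, 0.985, -0.015]
force: [0.5, 0.3, 1.5]
grip_width: 0.0597
```

Emit:
{"api": "servo_tool", "payload": {"series": [[-1, [0, 0, 0], [0, 0, 0]], [-1, [0, 0, 0], [0, 0, 0]], [-1, [0, 0, 0], [0, 0, 0]], [-1, [0, 0, 0], [0, 0, 0]], [-1, [0, 0, 0], [0, 0, 0]], [-1, [0, 0, 0], [0, 0, 0]]]}}

```text
clock: 10.27
position: [0.5487, -0.1723, 0.082]
tcp_rot: [0.13, 0.115, 0.985, -0.015]
force: [-2.9, 1.0, 6.3]
grip_width: 0.0341
```

Emit:
{"api": "servo_tool", "payload": {"series": [[-1, [-0.2, 0.05, 0.36], [0, 0, 0]], [-1, [-0.5, 0.12, 0.9], [0, 0, 0]], [-1, [-0.9, 0.21, 1.6], [0, 0, 0]], [-1, [-1.36, 0.32, 2.42], [0, 0, 0]], [-1, [-1.36, 0.32, 2.42], [0, 0, 0]], [-1, [-1.36, 0.32, 3.5], [0.23, 0.97, 0]], [-1, [-1.36, 0.32, 4.7], [0.46, 1.95, 0]], [-1, [-1.36, 0.32, 4.7], [0.7, 2.92, 0]], [-1, [-1.36, 0.32, 4.7], [0.93, 3.9, 0]], [-1, [-1.36, 0.32, 4.7], [1.16, 4.87, 0]]], "newtons": 25}}

```text
clock: 11.1
position: [0.5155, -0.1645, 0.2004]
tcp_rot: [-0.13, 0.116, 0.985, 0.015]
force: [1.0, 0.2, -1.6]
grip_width: 0.0331
```

```bash
python3 - <<'E'
from plan import *
from h import *
s=sense();print(s["position"],s["grip_width"],s["force"].round(1),s["joint_pos"].round(2))
p0=np.array([.5485-1.36*.025,-.1723+.008,.0818+4.7*.025]);R0=tilt(-15)
print(p0)
# held jar: upright; grasp s measured
b=shot("side");a=shot("scene")
C=cloud(b[2],b[1]);P=C[(b[1]>0)];w=P[(abs(P[:,0]-s["position"][0])<.05)&(abs(P[:,1]-s["position"][1])<.05)&(P[:,2]>.11)&(P[:,2]<.19)]
print("jar lowest",np.percentile(w[:,2],1),len(w))
y0,x0=[int(v) for v in proj(b[2],s["position"])][::-1];y1,x1=[int(v) for v in proj(a[2],s["position"])][::-1]
print(y0,x0,y1,x1)
save("g1.png",np.hstack([cv2.resize(b[0][max(y0-60,0):max(y0-60,0)+120,x0-60:x0+60],(400,400)),cv2.resize(a[0][y1-60:y1+60,x1-60:x1+60],(400,400))]))
R1=R.from_euler("z",-64.1,degrees=True)*R0
for nm,sp in(("L",[.5248,.2271]),("R",[.5387,.1645])):
    t=R1.as_matrix()[:,2]; g=np.array([*sp,.006+.062]); tcp=g+.002*t
    print(nm,tcp.round(4),units(p0,R0,[*tcp[:2],p0[2]],R1),((tcp[2]-p0[2])/.025).round(2))
E
```

```text
[ 0.51549673 -0.16454577  0.20040943] 0.03311859794511603 [ 1.   0.2 -1.6] [-0.32  0.47  1.68 -0.02  1.25 -1.65]
[ 0.5145 -0.1643  0.1993]
jar lowest 0.13889299099042132 245
132 303 149 223
L [0.5247 0.2276 0.0661] ([0.41, 15.68, 0.0], [-0.0, -0.0, -10.68]) -5.33
R [0.5386 0.165  0.0661] ([0.96, 13.17, 0.0], [-0.0, -0.0, -10.68]) -5.33
```

View pics/g1.png

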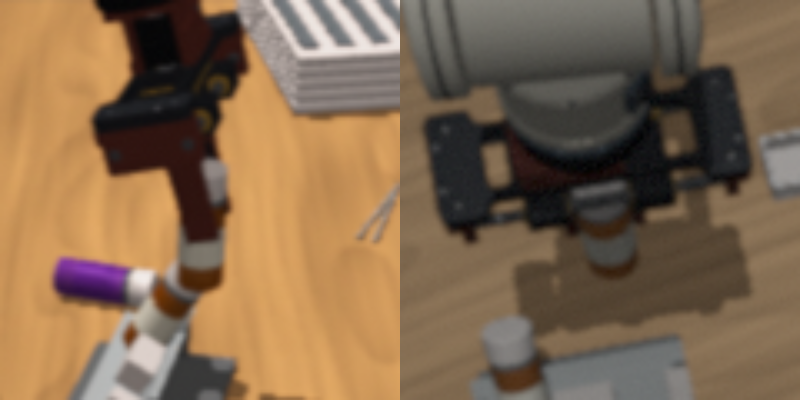

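The jar is held upright in both halves, with its body below the fingers at (200,250) and (605,240). Its bottom is 62 mm below the TCP as planned. Carrying it to above the left mark.

Emit:
{"api": "servo_tool", "payload": {"series": [[-1, [0.05, 1.5, 0], [0, 0, -1]], [-1, [0.1, 3.1, 0], [0, 0, -2.1]], [-1, [0.13, 4.7, 0], [0, 0, -3.2]], [-1, [0.17, 6.3, 0], [0, 0, -4.3]], [-1, [0.21, 7.9, 0], [0, 0, -5.4]], [-1, [0.25, 9.5, 0], [0, 0, -6.5]], [-1, [0.29, 11.1, 0], [0, 0, -7.6]], [-1, [0.33, 12.7, 0], [0, 0, -8.7]], [-1, [0.37, 14.3, 0], [0, 0, -9.8]], [-1, [0.41, 15.68, 0], [0, 0, -10.68]]]}}

```text
clock: 12.03
position: [0.5235, 0.2295, 0.1985]
tcp_rot: [-0.101, 0.623, 0.771, 0.083]
force: [1.3, -0.1, -1.2]
grip_width: 0.0336
```

Emit:
{"api": "servo_tool", "payload": {"series": [[-1, [0, 0, -1], [0, 0, 0]], [-1, [0, 0, -1.5], [0, 0, 0]], [-1, [0, 0, -1.5], [0, 0, 0]], [-1, [0, 0, -1.5], [0, 0, 0]], [-1, [0, 0, -1.5], [0, 0, 0]]]}}

```text
clock: 12.45
position: [0.525, 0.2268, 0.1616]
tcp_rot: [-0.101, 0.621, 0.773, 0.082]
force: [0.9, 0.3, -0.6]
grip_width: 0.0338
```

```bash
cat > held.py <<'E'
from h import *
from plan import *
from scipy.optimize import least_squares
s=sense();q=np.array(s["tcp_rot"]);r=R.from_quat(q[[1,2,3,0]]);t=r.as_matrix()[:,2]
g=s["position"]-.002*t
print("tcp",s["position"].round(4),"R err deg",np.degrees((R.from_euler("z",-64.1,degrees=True)*tilt(-15)*r.inv()).as_rotvec()).round(2),"grasp",g.round(4),s["grip_width"].round(4),s["force"].round(1))
for n in("side","scene"):
    A=shot(n);C=cloud(A[2],A[1]);P=C[A[1]>0]
    w=P[(np.hypot(*(P[:,:2]-g[:2]).T)<.03)&(P[:,2]<g[2]-.022)&(P[:,2]>g[2]-.075)&(P[:,2]>.012)]
    if len(w)<30: print(n,len(w));continue
    c0=np.r_[g[:2],0,0]
    f=lambda c:np.hypot(*(w[:,:2]-c[:2]-np.outer(w[:,2]-g[2],c[2:])).T)-.017
    o=least_squares(f,c0,loss="soft_l1",f_scale=.0015)
    print(n,len(w),"zmin %.4f"%np.percentile(w[:,2],1),"axis at grasp",o.x[:2].round(4),"foot",(o.x[:2]-.062*o.x[2:]).round(4),"lean deg",np.degrees(o.x[2:]).round(1),np.abs(o.fun).mean().round(4))
    save("h_%s.png"%n,cv2.resize(A[0][80:340,150:450],None,fx=2,fy=2))
E
python3 held.py
```

```text
Traceback (most recent call last):
  File "held.py", line 6, in <module>
    print("tcp",s["position"].round(4),"R err deg",np.degrees((R.from_euler("z",-64.1,degrees=True)*tilt(-15)*r.inv()).as_rotvec()).round(2),"grasp",g.round(4),s["grip_width"].round(4),s["force"].round(1))
                                                                                                                                                                ^^^^^^^^^^^^^^^^^^^^^
AttributeError: 'float' object has no attribute 'round'
```

```bash
sed -i 's/s\["grip_width"\].round(4)/s["grip_width"]/' held.py; python3 held.py
```

```text
tcp [0.525  0.2268 0.1616] R err deg [0.02 0.03 0.04] grasp [0.5251 0.2263 0.1636] 0.03381439197403642 [ 0.9  0.3 -0.6]
side 310 zmin 0.1004 axis at grasp [0.5242 0.2279] foot [0.5249 0.2258] lean deg [-0.6  2. ] 0.0006
scene 140 zmin 0.1037 axis at grasp [0.5244 0.2235] foot [0.524  0.2253] lean deg [ 0.4 -1.7] 0.0008
```

Emit:
{"api": "servo_tool", "payload": {"series": [[-1, [0, 0.06, -0.8], [0, 0, 0]], [-1, [0, 0.06, -1.6], [0, 0, 0]], [-1, [0, 0.06, -2.4], [0, 0, 0]], [-1, [0, 0.06, -3.1], [0, 0, 0]], [-1, [0, 0.06, -3.5], [0, 0, 0]], [-1, [0, 0.06, -3.6], [0, 0, 0]], [-1, [0, 0.06, -3.6], [0, 0, 0]], [-1, [0, 0.06, -3.6], [0, 0, 0]]]}}

```text
clock: 13.22
position: [0.5255, 0.2293, 0.0723]
tcp_rot: [-0.101, 0.62, 0.773, 0.082]
force: [-0.4, 0.1, -1.1]
grip_width: 0.0337
```

```bash
python3 held.py
```

```text
tcp [0.5255 0.2293 0.0723] R err deg [-0.01  0.08 -0.01] grasp [0.5256 0.2288 0.0742] 0.03365592847100017 [-0.4  0.1 -1.1]
side 145 zmin 0.0217 axis at grasp [0.5257 0.2302] foot [0.5247 0.2288] lean deg [0.9 1.2] 0.0006
scene 114 zmin 0.0137 axis at grasp [0.5236 0.2268] foot [0.5243 0.2274] lean deg [-0.6 -0.6] 0.001
```

Emit:
{"api": "servo_tool", "payload": {"series": [[-1, [0, 0, -0.06], [0, 0, 0]], [-1, [0, 0, -0.12], [0, 0, 0]], [-1, [0, 0, -0.18], [0, 0, 0]], [-1, [0, 0, -0.18], [0, 0, 0]]]}}

```text
clock: 13.65
position: [0.525, 0.2294, 0.0672]
tcp_rot: [-0.102, 0.62, 0.773, 0.082]
force: [-0.3, -0.7, 1.3]
grip_width: 0.0336
```

Emit:
{"api": "servo_tool", "payload": {"series": [[-1, [0, 0, -0.04], [0, 0, 0]], [-1, [0, 0, -0.04], [0, 0, 0]]]}}

```text
clock: 13.82
position: [0.525, 0.2294, 0.0671]
tcp_rot: [-0.102, 0.62, 0.773, 0.082]
force: [-2.1, -2.5, 11.5]
grip_width: 0.0337
```

Emit:
{"api": "servo_tool", "payload": {"series": [[-1, [0, 0, -0.04], [0, 0, 0]], [-1, [0, 0, -0.04], [0, 0, 0]]]}}

```text
clock: 13.98
position: [0.5252, 0.2294, 0.067]
tcp_rot: [-0.102, 0.62, 0.774, 0.082]
force: [-4.9, -5.1, 21.8]
grip_width: 0.0337
```

Contact is made, so I relax the press and open the fingers.

Emit:
{"api": "servo_tool", "payload": {"series": [[-1, [0, 0, 0.06], [0, 0, 0]], [-1, [0, 0, 0.06], [0, 0, 0]], [-0.1, [0, 0, 0.06], [0, 0, 0]], [0.0, [0, 0, 0.06], [0, 0, 0]], [0.14, [0, 0, 0.06], [0, 0, 0]], [0.14, [0, 0, 0.06], [0, 0, 0]], [0.14, [0, 0, 0.06], [0, 0, 0]]]}}

```text
clock: 14.57
position: [0.5245, 0.2293, 0.0661]
tcp_rot: [-0.102, 0.62, 0.773, 0.081]
force: [-0.3, 0.1, 0.8]
grip_width: 0.05
```

Emit:
{"api": "servo_tool", "payload": {"series": [[0.14, [0.06, -0.27, 1.04], [0, 0, 0]], [0.14, [0.13, -0.58, 2.2], [0, 0, 0]], [0.14, [0.2, -0.91, 3.48], [0, 0, 0]], [0.14, [0.2, -0.91, 3.48], [0, 0, 0]], [0.14, [0.2, -0.91, 5.33], [0, 0, 0]], [0.14, [0.2, -0.91, 5.33], [0, 0, 0]], [0.36, [0.2, -3.0, 5.33], [0, 0, 0]], [0.36, [0.2, -5.0, 5.33], [0, 0, 0]], [0.36, [0.2, -5.0, 5.33], [0, 0, 0]]]}}

```text
clock: 15.32
position: [0.5295, 0.1017, 0.1994]
tcp_rot: [-0.101, 0.62, 0.774, 0.082]
force: [0.6, 0.3, -0.1]
grip_width: 0.0595
```

```bash
cat > place.py <<'E'
from h import *
from scipy.optimize import least_squares
X=np.array([.9763,.2164]);Y=np.array([-.2164,.9763]);T=np.array([.5315,.197])
for n in("side","scene"):
    A=shot(n);C=cloud(A[2],A[1]);P=C[A[1]>0]
    for nm,sp in(("L",[.5248,.2271]),("R",[.5387,.1645])):
        w=P[(np.hypot(*(P[:,:2]-sp).T)<.03)&(P[:,2]<.092)&(P[:,2]>.025)]
        if len(w)<40: continue
        f=lambda c:np.hypot(*(w[:,:2]-c[:2]-np.outer(w[:,2]-.006,c[2:])).T)-.017
        o=least_squares(f,np.r_[sp,0,0],loss="soft_l1",f_scale=.0015)
        print(n,nm,len(w),"foot",o.x[:2].round(4),"tray",((o.x[:2]-T)@X).round(4),((o.x[:2]-T)@Y).round(4),"lean",np.degrees(o.x[2:]).round(1),"err",np.abs(o.fun).mean().round(4),"top %.3f"%P[(np.hypot(*(P[:,:2]-sp).T)<.015)&(P[:,2]<.13)][:,2].max())
E
python3 place.py; python3 walls.py scene side; python3 -c "
from h import *
s=sense();print(s['position'],s['clock'])"
```

```text
side L 454 foot [0.5248 0.2296] tray 0.0006 0.0333 lean [ 0.1 -0.8] err 0.0006 top 0.098
scene L 224 foot [0.5233 0.2268] tray -0.0016 0.0308 lean [-0.   0.2] err 0.001 top 0.101
scene right 316 zmax 0.060 lean deg -0.5 pos 0.0732
scene left 137 zmax 0.059 lean deg -1.5 pos 0.0646
scene near 121 zmax 0.055 lean deg -0.7 pos 0.0552
side right 751 zmax 0.056 lean deg 0.1 pos 0.0674
side left 964 zmax 0.057 lean deg -0.4 pos 0.0705
side near 286 zmax 0.057 lean deg 0.4 pos 0.0536
[0.52977346 0.10426945 0.19934223] 15.5167
```

Jar A stands upright within about 1 mm of its mark. On to jar B.

Emit:
{"api": "servo_tool", "payload": {"series": [[0.36, [-0.08, -1.4, 0], [0, 0, 1.07]], [0.36, [-0.16, -2.8, 0], [0, 0, 2.14]], [0.36, [-0.24, -4.2, 0], [0, 0, 3.2]], [0.36, [-0.32, -5.6, 0], [0, 0, 4.27]], [0.36, [-0.4, -7.0, 0], [0, 0, 5.34]], [0.36, [-0.48, -8.4, 0], [0, 0, 6.41]], [0.36, [-0.56, -9.8, 0], [0, 0, 7.48]], [0.36, [-0.64, -11.2, 0], [0, 0, 8.54]], [0.36, [-0.72, -12.6, 0], [0, 0, 9.61]], [0.36, [-0.8, -13.99, 0], [0, 0, 10.68]]]}}

```text
clock: 16.35
position: [0.5104, -0.2457, 0.1992]
tcp_rot: [-0.13, 0.112, 0.985, 0.015]
force: [0.2, 0.6, 0.6]
grip_width: 0.0596
```

Emit:
{"api": "servo_tool", "payload": {"series": [[0.36, [0, 0, 0], [-0.23, -0.97, 0]], [0.36, [0, 0, -0.4], [-0.46, -1.95, 0]], [0.36, [0, 0, -0.8], [-0.7, -2.92, 0]], [0.36, [0, 0, -1.2], [-0.93, -3.9, 0]], [0.36, [0, 0, -1.64], [-1.16, -4.87, 0]], [0.36, [0, 0, -1.64], [-1.16, -4.87, 0]], [0.36, [0, 0, -1.64], [-1.16, -4.87, 0]], [0.36, [0, 0, -1.64], [-1.16, -4.87, 0]]]}}

```text
clock: 17.02
position: [0.5113, -0.2453, 0.1595]
tcp_rot: [0.129, 0.115, 0.985, -0.015]
force: [0.6, 0.1, -0.7]
grip_width: 0.0598
```

```bash
python3 - <<'E'
from plan import *
from h import *
s=sense();q=np.array(s["tcp_rot"]);r=R.from_quat(q[[1,2,3,0]]);print(s["position"],np.degrees((tilt(15)*r.inv()).as_rotvec()).round(2),s["joint_pos"].round(2))
a=shot("wrist");b=shot("scene");save("w3.png",np.hstack([cv2.resize(a[0],(400,300)),cv2.resize(b[0][120:270,130:330],(400,300))]))
E
```

```text
[ 0.51130884 -0.24527349  0.15946411] [-0.02 -0.02 -0.09] [-0.5   0.37  1.98  0.13  0.54 -1.95]
```

View pics/w3.png

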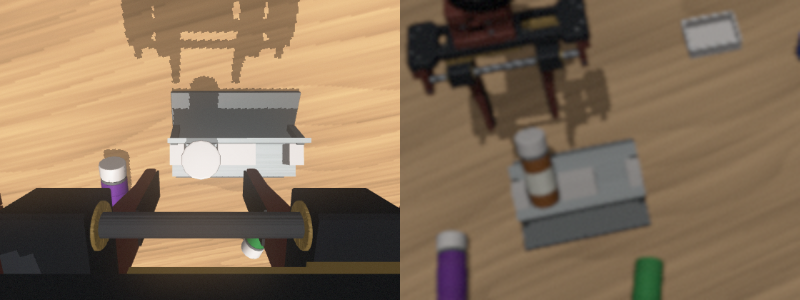

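Jar_b's cap at (201,160) is centred between the fingers. Purple at (112,180) is further off and lies on the bench.

Emit:
{"api": "servo_tool", "payload": {"series": [[0.36, [0.2, -0.05, -0.77], [0, 0, 0]], [0.36, [0.4, -0.09, -1.54], [0, 0, 0]], [0.36, [0.6, -0.14, -2.3], [0, 0, 0]], [0.36, [0.81, -0.19, -3.09], [0, 0, 0]], [0.36, [0.81, -0.19, -3.09], [0, 0, 0]], [0.36, [0.81, -0.19, -3.09], [0, 0, 0]], [0.36, [0.81, -0.19, -3.09], [0, 0, 0]]], "newtons": 15}}

```text
clock: 17.7
position: [0.5308, -0.2504, 0.0823]
tcp_rot: [0.13, 0.115, 0.985, -0.015]
force: [-0.6, 0.8, 0.1]
grip_width: 0.0599
```

Emit:
{"api": "servo_tool", "payload": {"series": [[-1, [0, 0, 0], [0, 0, 0]], [-1, [0, 0, 0], [0, 0, 0]], [-1, [0, 0, 0], [0, 0, 0]], [-1, [0, 0, 0], [0, 0, 0]], [-1, [0, 0, 0], [0, 0, 0]], [-1, [0, 0, 0], [0, 0, 0]]]}}

```text
clock: 18.2
position: [0.5302, -0.2504, 0.0821]
tcp_rot: [0.13, 0.116, 0.985, -0.015]
force: [-1.7, 0.6, 6.0]
grip_width: 0.0335
```

Emit:
{"api": "servo_tool", "payload": {"series": [[-1, [-0.2, 0.05, 0.36], [0, 0, 0]], [-1, [-0.5, 0.12, 0.9], [0, 0, 0]], [-1, [-0.9, 0.21, 1.6], [0, 0, 0]], [-1, [-1.36, 0.32, 2.42], [0, 0, 0]], [-1, [-1.36, 0.32, 2.42], [0, 0, 0]], [-1, [-1.36, 0.32, 3.5], [0.23, 0.97, 0]], [-1, [-1.36, 0.32, 4.7], [0.46, 1.95, 0]], [-1, [-1.36, 0.32, 4.7], [0.7, 2.92, 0]], [-1, [-1.36, 0.32, 4.7], [0.93, 3.9, 0]], [-1, [-1.36, 0.32, 4.7], [1.16, 4.87, 0]]], "newtons": 25}}

```text
clock: 19.03
position: [0.4968, -0.2426, 0.2003]
tcp_rot: [-0.131, 0.116, 0.985, 0.015]
force: [-0.5, -0.4, -1.8]
grip_width: 0.0339
```

Emit:
{"api": "servo_tool", "payload": {"series": [[-1, [0.15, 1.4, 0], [0, 0, -1.07]], [-1, [0.3, 2.8, 0], [0, 0, -2.14]], [-1, [0.44, 4.2, 0], [0, 0, -3.2]], [-1, [0.58, 5.6, 0], [0, 0, -4.27]], [-1, [0.73, 7.0, 0], [0, 0, -5.34]], [-1, [0.87, 8.4, 0], [0, 0, -6.41]], [-1, [1.02, 9.8, 0], [0, 0, -7.48]], [-1, [1.16, 11.2, 0], [0, 0, -8.54]], [-1, [1.31, 12.6, 0], [0, 0, -9.61]], [-1, [1.45, 14.0, 0], [0, 0, -10.68]]]}}

```text
clock: 19.87
position: [0.5321, 0.1093, 0.1984]
tcp_rot: [-0.102, 0.623, 0.772, 0.082]
force: [1.1, -0.1, 0.7]
grip_width: 0.0337
```

Emit:
{"api": "servo_tool", "payload": {"series": [[-1, [0.13, 1.2, 0], [0, 0, 0]], [-1, [0.25, 2.33, 0], [0, 0, 0]], [-1, [0.25, 2.33, -0.8], [0, 0, 0]], [-1, [0.25, 2.33, -1.5], [0, 0, 0]], [-1, [0.25, 2.33, -1.5], [0, 0, 0]], [-1, [0.25, 2.33, -1.5], [0, 0, 0]], [-1, [0.25, 2.33, -1.5], [0, 0, 0]]]}}

```text
clock: 20.45
position: [0.5387, 0.1659, 0.1617]
tcp_rot: [-0.102, 0.621, 0.773, 0.082]
force: [-0.5, 0.0, -0.6]
grip_width: 0.0336
```

```bash
python3 held.py
```

```text
tcp [0.5387 0.1659 0.1617] R err deg [ 0.01  0.01 -0.01] grasp [0.5388 0.1654 0.1637] 0.03356443688739233 [-0.5  0.  -0.6]
side 292 zmin 0.1020 axis at grasp [0.5385 0.1664] foot [0.5387 0.165 ] lean deg [-0.2  1.3] 0.0007
scene 143 zmin 0.1031 axis at grasp [0.5387 0.1631] foot [0.5373 0.1637] lean deg [ 1.2 -0.5] 0.0008
```

Emit:
{"api": "servo_tool", "payload": {"series": [[-1, [0, 0, -0.8], [0, 0, 0]], [-1, [0, 0, -1.6], [0, 0, 0]], [-1, [0, 0, -2.4], [0, 0, 0]], [-1, [0, 0, -3.1], [0, 0, 0]], [-1, [0, 0, -3.5], [0, 0, 0]], [-1, [0, 0, -3.6], [0, 0, 0]], [-1, [0, 0, -3.66], [0, 0, 0]], [-1, [0, 0, -3.72], [0, 0, 0]], [-1, [0, 0, -3.76], [0, 0, 0]], [-1, [0, 0, -3.76], [0, 0, 0]]]}}

```text
clock: 21.38
position: [0.539, 0.1661, 0.0682]
tcp_rot: [-0.101, 0.62, 0.773, 0.082]
force: [0.2, -0.7, -1.2]
grip_width: 0.0335
```

Emit:
{"api": "servo_tool", "payload": {"series": [[-1, [0, 0, -0.02], [0, 0, 0]], [-1, [0, 0, -0.04], [0, 0, 0]], [-1, [0, 0, -0.04], [0, 0, 0]]]}}

```text
clock: 21.63
position: [0.5389, 0.1661, 0.0672]
tcp_rot: [-0.101, 0.62, 0.773, 0.082]
force: [0.1, -1.7, 4.6]
grip_width: 0.0336
```

Light contact at 4.6 N. Now releasing.

Emit:
{"api": "servo_tool", "payload": {"series": [[-0.1, [0, 0, 0], [0, 0, 0]], [0.0, [0, 0, 0], [0, 0, 0]], [0.14, [0, 0, 0], [0, 0, 0]], [0.14, [0, 0, 0], [0, 0, 0]], [0.14, [0, 0, 0], [0, 0, 0]]]}}

```text
clock: 22.05
position: [0.5384, 0.166, 0.0663]
tcp_rot: [-0.102, 0.62, 0.773, 0.082]
force: [1.3, -0.2, -0.8]
grip_width: 0.0497
```

Emit:
{"api": "servo_tool", "payload": {"series": [[0.14, [0.06, -0.27, 1.04], [0, 0, 0]], [0.14, [0.13, -0.58, 2.2], [0, 0, 0]], [0.14, [0.2, -0.91, 3.48], [0, 0, 0]], [0.14, [0.2, -0.91, 3.48], [0, 0, 0]], [0.14, [0.2, -0.91, 5.33], [0, 0, 0]], [0.14, [0.2, -0.91, 5.33], [0, 0, 0]], [0.14, [0.2, -3.0, 5.33], [0, 0, 0]], [0.14, [0.2, -5.0, 5.33], [0, 0, 0]], [0.14, [0.2, -5.0, 5.33], [0, 0, 0]], [0.14, [0.2, -5.0, 5.33], [0, 0, 0]]]}}

```text
clock: 22.88
position: [0.5437, 0.038, 0.1993]
tcp_rot: [-0.101, 0.622, 0.772, 0.082]
force: [0.0, -0.0, -0.0]
grip_width: 0.0498
```

```bash
python3 place.py; python3 walls.py scene side; python3 - <<'E'
from h import *
b=shot("side");a=shot("scene")
save("end.png",np.hstack([cv2.resize(b[0][180:360,150:370],(440,360)),cv2.resize(a[0][90:270,270:450],(360,360))]))
s=sense();print(s['position'],s['clock'])
E
```

```text
side L 447 foot [0.5248 0.2294] tray 0.0004 0.0331 lean [ 0.1 -0.7] err 0.0007 top 0.099
side R 315 foot [0.5384 0.1664] tray 0.0001 -0.0314 lean [ 0.4 -0.9] err 0.0007 top 0.098
scene L 224 foot [0.5238 0.2263] tray -0.0012 0.0302 lean [-0.5  0.8] err 0.001 top 0.100
scene R 221 foot [0.5376 0.1629] tray -0.0015 -0.0347 lean [-0.2  1. ] err 0.0008 top 0.101
scene right 292 zmax 0.059 lean deg -0.2 pos 0.0731
scene left 140 zmax 0.059 lean deg -1.4 pos 0.0649
scene near 144 zmax 0.057 lean deg -1.4 pos 0.0553
side right 476 zmax 0.056 lean deg 0.1 pos 0.0676
side left 976 zmax 0.057 lean deg -0.5 pos 0.0704
side near 285 zmax 0.057 lean deg 0.4 pos 0.0536
[0.54334432 0.04217374 0.19947475] 23.1833
```

View pics/end.png

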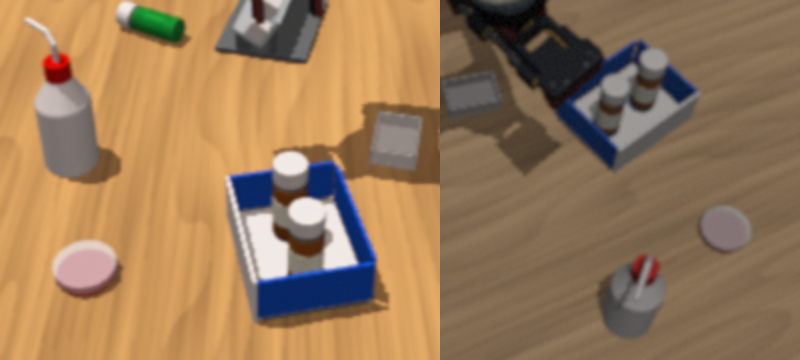

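Both jars stand upright on the marks, at (300,235) in the left half, with all walls up and the bystanders unmoved. The gripper is clear.

```bash
python3 -c "
from cell import job
print(job.hand_in())"
```

```text
the job is handed in; nothing more can be done
None
```

The job is done and handed in at about 23 s on the robot's clock. I pushed the three blue walls up to their stops with closed fingers. Then I lifted both amber jars out along their slope, turned them upright and lowered them to light contact: jar_a on the left mark, jar_b on the right.

**Walls:** the last checks read all three within about 1.5° of upright, which is the measurement noise.

**Jars:** both read within about 1° of upright. Within the side view, which saw both marks and jars, each jar is about 1 mm from its mark's centre. The side and scene cameras disagreed with each other by about 3 mm across the tray. The right mark was hidden in the scene view, so jar_b was only compared with its mark in the side view.

**Pressing:** jar_a was pressed onto the floor with about 22 N for a moment before I eased off and released it. jar_b touched down at about 5 N.

**Bystanders:** the wash bottle, weighing boat and petri dish look unmoved in the last pictures. I did not re-measure their positions.

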